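Find the clear socket with a feeler gauge

ROBOT

A 6-joint arm with a two-finger parallel gripper is mounted at the origin on the work surface. World frame = base frame: x ahead of the robot, y to its left, z up, the work surface at z = 0. Lengths are in mm, angles in rad, forces in N, time in s.
With the tool pointing down it reaches from about 375 to 925 mm from the base axis. Payload 5.7 kg.
Tool frame: the origin (TCP) lies on the centre line of the jaws, within the pads' length; the fingertips stand 14 mm ahead of it and the grasp point (between the pads) lies 5 mm behind it; z points along the fingers, y is the direction in which the jaws open and shut (so a half turn about z gives the same grasp; the last joint's range is limited). The gripper opens to 85 mm and grips with 20 to 120 N. Pads are 22 mm wide; open, the fingers measure 114 mm over their backs; the gripper's body (76 mm by 85 mm) begins 54 mm behind the grasp point. The pads swing forward as they close: fully open they stand 13 mm farther back than shut.
Start: joints at [-1.455, 0.359, 1.51, -0, 1.272, -0.115], TCP at [137.241, -584.063, 245.267] pointing down, gripper open.
Joint ranges: [-2.97, 2.97], [-1.01, 2.36], [0.21, 2.38], [-0.96, 4.11], [0.2, 2.71], [-2.98, 2.98]. Speed limits (rad/s): [2.39, 2.39, 3.14, 3.14, 3.14, 3.14].

INTERFACE

Orientations are given as a rotation vector (axis times angle).
In Python, from workcell import * gives the robot as it stands.
- The arm moves only by the shell command python3 -m handwheel 'ROWS' [FORCE]. ROWS is JSON, a list of rows, each a list of 3 entries, a list of its own where there are three numbers: the shift along the tool's x, y, z in m, then the turn, a rotation vector about the tool's x, y, z in degrees, then the opening, from 0 (shut) to 1 (fully open). A call has 1 to 12 rows; each row is the pose to reach, as a shift and turn from the pose measured when the call began, along the tool's axes at that moment; what a row does not reach only later rows make up. A row lasts 1/12 s, in which the tool goes at most 41.7 mm and 7.16 degrees, less where a joint would pass 70% of its speed; a pose out of reach is approached as far as the arm can. A call with a gripper value outside its range is refused whole. The fingers move at their own pace and stop on an object; FORCE is the grip in N (left out, the last holds). Time passes only in rows, so rows that repeat a pose let the fingers close. It gives the time, the measured TCP pose, the force and the opening at its end, in the units of the state.
- get_obs(): the state, without advancing time (a new reading comes with each control period).
- capture(name): name is "scene" or "top" or "wrist"; returns a dict with "image" (384x512x3 uint8, red, green, blue), "camera_matrix" (3x3 intrinsics, pixels), "eye" and "attitude" of the camera in the world. Camera axes: x right, y up, looking along -z (the intrinsics and any distortion apply to the point x, -y, -z); pixel columns grow to the right and rows downward; lengths in mm; the calibration is good to about 2 mm. The wrist camera is an equidistant fisheye: a pixel r from the principal point sees the ray r / f radians off the axis. A picture is of the moment at which its call begins. There is no depth.
- close_job(): hands the job in, once; it reports no verdict.
Trained networks look in the newest picture that a camera, given by its name, has taken for a name from the list of things; names that differ only in an ending like _2 or _b are one class to them, and where a whole thing is asked for, a point or a joint stands for the part that bears it (a point fixed in the world has none). Each returns a list of dicts, best first, with "p" (0 to 1); they miss things now and then, are a little off and sometimes report something else, mostly with a low value. They report only what shows in the picture. A call takes as long as a camera call. They do not tell look-alikes from the thing itself.
- search_frame(camera, name): "position" ([x, y, z] in mm, in world coordinates, good to about 4 mm: the middle of the surface that is visible of it).
- place_of(camera, name): "position" ([x, y, z] in mm, in world coordinates, good to about 4 mm: a listed point, or the origin of a listed thing).
The state is a dict: "t": time; "q": joint angles; "joint_vel": joint speeds; "effort": joint torques, N m; "ee_pos": TCP position; "eef_rot": TCP orientation; "force": force on the tool from outside, world axes, zero at the start; "wrist_torque": the same for the moment, N m; "width": finger opening in mm.
Only numpy, scipy, OpenCV 4.12 (cv2) and the standard library are available. Lean on these libraries where they do the work, as an engineer would, in place of code of your own. Each camera call takes 0.05 s, during which the arm holds its last target.

TASK

Three of the four galvanised sockets on the plywood board are choked with zinc somewhere inside, out of sight, and only one is clear. Take the black-handled flat steel gauge, slide its blade into the sockets without ramming it until you find the one that takes it, and leave it there, standing on the board and pushed fully home with the handle up against the socket. Leave the red bin and the strap hinge where they are.

Things in the scene. Friction and masses are not known exactly. Their poses are not given: they have to be found in the camera images.
- gauge: Feeler gauge, 0.15-0.29 kg, upright on the bench left of the board. Black handle block 80 (x) x 32 (y) x 40 mm high, flat steel blade on edge projecting 80 mm from the middle of its +x end, 6 mm thick (y), 24 mm high, 8 to 32 mm above the handle's underside. Origin: centre of the handle's underside; x towards the blade's tip, z up. Centre of mass 18 mm ahead of the origin.
- blade_tip (a point): Middle of the end of the gauge's blade: 120 mm ahead of the gauge's origin, 20 mm above its underside; axes as the gauge's.
- board: Fixed plywood board 220 (x) x 260 (y) x 20 mm thick with four alike rigid steel sockets in a row, 60 mm apart, each 105 long, 38 wide, 45 mm high (tops 65 mm above the bench). Origin: on the bench, in the plane of the mouths' fronts, midway between the middle two; x points into the sockets, y left, z up. 110 mm of bare board in front of the mouths, for the handle to stand on.
- mouth_a (a point): Rightmost (-y) socket: point in the front plane of its mouth, mid-width, 40 mm above the bench (20 mm above the board: the blade's mid-height when the gauge stands on the board). Axes as the board's. All sockets: upright slot 10 mm wide, 35 mm high from board to roof, 101 mm deep, closed back; the mouth flares to about 22 mm at the front over 14 mm, open on top there.
- mouth_b (a point): Second socket from the right: same point as mouth_a. In three of the four sockets, drawn at random, the slot narrows abruptly to 3 mm somewhere 25 to 45 mm from the front, so the blade stops there.
- mouth_c (a point): Third socket from the right: same point as mouth_a. In the one clear socket the blade goes in its whole 80 mm, until the handle's end meets the socket's front.
- mouth_d (a point): Leftmost (+y) socket: same point as mouth_a.
- bin: Bystander: open red plastic bin of bolts, 150 x 110 x 75 mm high, beyond the gauge, left of the board. Origin: centre of its underside.
- strap_hinge: Bystander: dark steel T-shaped strap hinge lying flat on the bench right of the board, 200 mm long (y, the strap), 100 mm wide, 14 mm high at the knuckle. Origin: on its underside, at the knuckle end of the strap.
Not all that is in view belongs to the job. Several things look just like the gauge: the one meant starts farthest to the robot's right.

How it is judged:
By the outcome, as a careful person would: the job done as asked, in the order asked, and still so for the second after the job is handed in, with the robot touching nothing.
It also fails if it takes over 58 s, if anything falls off the work surface, if the arm or the gripper's body presses on something with over 40 N, if the wrist force passes 120 N, or if a joint passes its speed limit or range.

## Working session

There is one attempt and no reset: what is moved stays moved. The work goes in short steps, Python scripts to look and compute and a shell command to move; the robot and the scene stay as the last step left them, time stands still between calls to the robot, and variables do not carry over. Pictures are saved under pics/ and viewed, and the job is handed in when it is done.

```bash
ls; mkdir -p pics
cat > h.py <<'E'
from workcell import *
import numpy as np, cv2
from scipy.spatial.transform import Rotation as R
def save(img,name): cv2.imwrite('pics/'+name,cv2.cvtColor(img,cv2.COLOR_RGB2BGR))
E
python3 - <<'E'
from h import *
print(get_obs())
for c in ['scene','top','wrist']:
    d=capture(c); save(d['image'],c+'0.png'); print(c,d['camera_matrix'],d['eye'],d['attitude'],[k for k in d])
    for n in ['gauge','blade_tip','mouth_a','board','bin','strap_hinge']:
        print(n,[(np.round(r['position']).tolist(),round(r['p'],2)) for r in place_of(c,n)])
E
```

```text
pics
{'t': 0.0, 'q': array([-1.45513417e+00,  3.59523374e-01,  1.51143041e+00,  6.51427954e-06,
        1.27248741e+00, -1.15100799e-01]), 'joint_vel': array([-0.00119164, -0.00058651, -0.00061588,  0.00019918, -0.00127998,
        0.00042569]), 'effort': array([ 2.68134299e-04, -5.27612400e+01, -2.78620094e+01, -5.93741715e-04,
        1.33416874e-02,  2.34041330e-06]), 'ee_pos': array([ 137.15120329, -583.44897458,  244.44338625]), 'eef_rot': array([-3.11886811e+00, -3.61462050e-01, -8.95762557e-06]), 'force': array([ 0.64601335,  0.01180397, -0.48621239]), 'wrist_torque': array([-0.02910689, -0.00154768, -0.003117  ]), 'width': 85.33537257049986}
scene [[354.96059384   0.         259.33085643]
 [  0.         354.96059384 185.58655906]
 [  0.           0.           1.        ]] [865.68689967 608.73847533 770.96882073] [0.28577674 0.97274713 2.46598981] ['image', 'camera_matrix', 'eye', 'attitude']
gauge [([298.0, 413.0, 3.0], 0.91), ([546.0, 442.0, 2.0], 0.83), ([471.0, 250.0, -0.0], 0.58)]
blade_tip [([298.0, 532.0, 21.0], 0.82), ([466.0, 346.0, 23.0], 0.76), ([588.0, 262.0, 19.0]
[... 646 characters left out ...]
, 0.88), ([465.0, 351.0, 17.0], 0.86), ([708.0, 202.0, -1.0], 0.66), ([593.0, 264.0, 24.0], 0.53)]
mouth_a [([639.0, -107.0, 42.0], 0.96), ([628.0, -222.0, 40.0], 0.9), ([635.0, -167.0, 41.0], 0.86), ([645.0, -48.0, 45.0], 0.65)]
board [([638.0, -134.0, -4.0], 0.61)]
bin [([704.0, 202.0, -1.0], 0.71), ([466.0, -401.0, 0.0], 0.58)]
strap_hinge [([464.0, -400.0, 3.0], 0.82)]
wrist [[297.31863964   0.         255.91502895]
 [  0.         297.31863964 190.18046619]
 [  0.           0.           1.        ]] [ 217.94169007 -564.86717582  373.11828689] [-0.27722155  0.21985984 -1.32642638] ['image', 'camera_matrix', 'eye', 'attitude']
gauge []
blade_tip []
mouth_a []
board []
bin []
strap_hinge []
```

View pics/scene0.png

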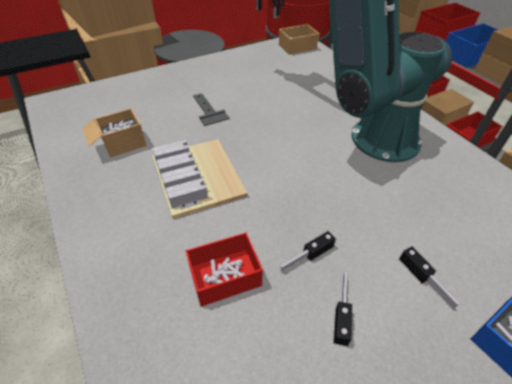

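View pics/top0.png

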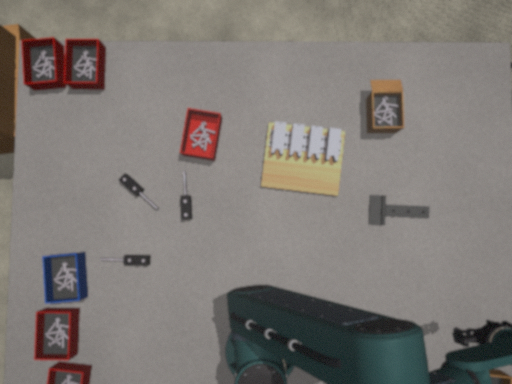

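View pics/wrist0.png

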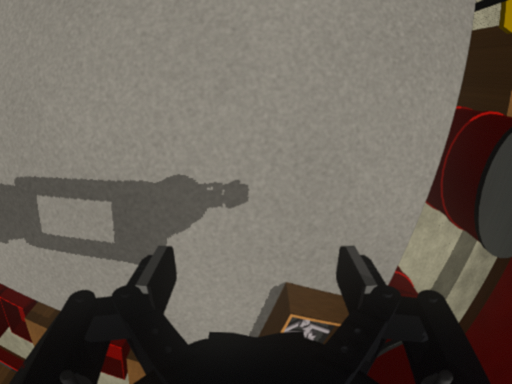

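Three look-alikes in the top picture: the gauge at (186,200), at (135,190) and at (137,260). Right in that view is the robot's right (-y), so (186,200), near world (471,251), is the one farthest right. I'll confirm it in a crop.

```bash
cat >> h.py <<'E'
def goal(pos,yaw,o=None,tilt=None):
    """rows for a tool-down pose with tool x heading yaw (deg)"""
    o=o or get_obs(); R0=R.from_rotvec(o['eef_rot'])
    y=np.radians(yaw); Rt=R.from_matrix(np.array([[np.cos(y),np.sin(y),0],[np.sin(y),-np.cos(y),0],[0,0,-1]]))
    s=R0.inv().apply(np.array(pos)-o['ee_pos'])/1000; t=(R0.inv()*Rt).as_rotvec(degrees=True)
    return np.round(s,4).tolist(),np.round(t,2).tolist()
def st(o=None):
    o=o or get_obs(); M=R.from_rotvec(o['eef_rot']).as_matrix()
    print('t',round(o['t'],2),'pos',np.round(o['ee_pos'],1),'yaw',round(np.degrees(np.arctan2(M[1,0],M[0,0])),2),'z',np.round(M[:,2],3),'F',np.round(o['force'],1),'w',round(o['width'],1),'q',np.round(o['q'],2))
def ray(d,u,v):
    K=d['camera_matrix'];x=(u-K[0,2])/K[0,0];y=(v-K[1,2])/K[1,1]
    if d.get('fish'):
        r=np.hypot(x,y); s=np.sin(r)/r if r>1e-9 else 1; c=np.array([x*s,-y*s,-np.cos(r)])
    else: c=np.array([x,-y,-1.])
    return R.from_rotvec(d['attitude']).apply(c)
def atz(d,u,v,z):
    r=ray(d,u,v); e=np.array(d['eye']); return e+r*(z-e[2])/r[2]
E
python3 - <<'E'
from h import *
im=cv2.imread('pics/top0.png')[90:290,90:360]
cv2.imwrite('pics/crop_top0.png',cv2.resize(im,None,fx=2.9,fy=2.9,interpolation=cv2.INTER_CUBIC))
o=get_obs(); st(o)
for p in [([450,-350,245],10),([560,-60,245],8),([450,250,245],6)]: print(goal(*p,o))
E
```

```text
t 1.05 pos [ 137.2 -584.   245.3] yaw 13.23 z [-0.  0. -1.] F [-0.1 -0.  -0.1] w 85.5 q [-1.46  0.36  1.51 -0.    1.27 -0.12]
([0.358, -0.1563, 0.0003], [-0.01, 0.0, 3.23])
([0.5314, -0.4134, 0.0003], [-0.01, 0.0, 5.23])
([0.4953, -0.7404, 0.0004], [-0.01, 0.0, 7.23])
```

View pics/crop_top0.png

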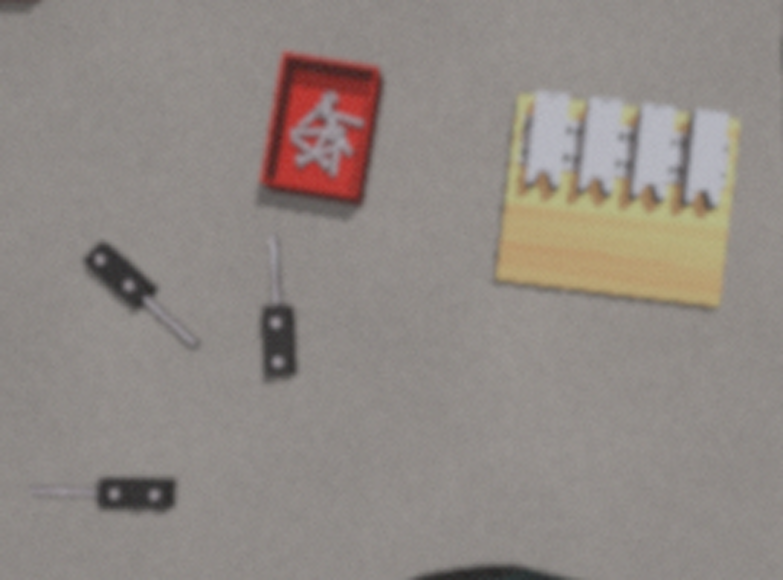

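The crop confirms it: the rightmost gauge has its handle at about (280,340) and its blade pointing at +x to (272,238), in front of the bin. The board's mouths face the robot. I'll move over the gauge for a close look.

```bash
python3 -m handwheel '[[[0.358,-0.156,0],[0,0,3],1],[[0.358,-0.156,0],[0,0,3],1],[[0.358,-0.156,0],[0,0,3],1],[[0.358,-0.156,0],[0,0,3],1],[[0.358,-0.156,0],[0,0,3],1],[[0.358,-0.156,0],[0,0,3],1],[[0.358,-0.156,0],[0,0,3],1],[[0.358,-0.156,0],[0,0,3],1],[[0.53,-0.41,0],[0,0,5],1],[[0.53,-0.41,0],[0,0,5],1],[[0.53,-0.41,0],[0,0,5],1],[[0.53,-0.41,0],[0,0,5],1]]'
python3 - <<'E'
from h import *
o=get_obs(); st(o)
for p in [([560,-60,245],8),([440,250,245],6)]: print(goal(*p,o))
E
```

```text
t: 2.05
ee_pos: [477.5, -232.7, 245.4]
eef_rot: [3.133, 0.225, 0.0]
force: [0.6, -0.1, 0.6]
width: 85.9
t 2.05 pos [ 477.5 -232.7  245.4] yaw 8.21 z [ 0. -0. -1.] F [ 0.6 -0.1  0.6] w 85.9 q [-0.58  0.26  1.66  0.    1.22  0.84]
([0.1063, -0.1591, 0.0004], [0.01, -0.02, 0.21])
([0.0318, -0.4831, 0.0004], [0.01, -0.02, 2.21])
```

```bash
python3 - <<'E'
from h import *
d=capture('wrist'); save(d['image'],'wrist1.png'); print(d['eye'],d['attitude'])
import pickle; pickle.dump(d,open('w1.pkl','wb'))
for n in ['mouth_a','board']: print(n,[(np.round(r['position'],1).tolist(),round(r['p'],2)) for r in place_of('wrist',n)])
E
python3 -m handwheel '[[[0.08,-0.2,0],[0,0,1],1],[[0.08,-0.2,0],[0,0,1],1],[[0.08,-0.2,0],[0,0,1],1],[[0.08,-0.2,0],[0,0,1],1],[[0.08,-0.2,0],[0,0,1],1],[[0.03,-0.48,0],[0,0,2],1],[[0.03,-0.48,0],[0,0,2],1],[[0.03,-0.48,0],[0,0,2],1],[[0.03,-0.48,0],[0,0,2],1],[[0.03,-0.48,0],[0,0,2],1],[[0.03,-0.48,0],[0,0,2],1],[[0.03,-0.48,0],[0,0,2],1]]'
python3 - <<'E'
from h import *
st()
d=capture('wrist'); save(d['image'],'wrist2.png'); print(d['eye'],d['attitude'])
import pickle; pickle.dump(d,open('w2.pkl','wb'))
for n in ['gauge','blade_tip']: print(n,[(np.round(r['position'],1).tolist(),round(r['p'],2)) for r in place_of('wrist',n)])
st()
E
```

```text
[ 559.49957138 -220.51232164  373.25456721] [-0.27007754  0.23383385 -1.41290248]
mouth_a [([634.9, -169.5, 37.1], 0.96), ([644.4, -48.3, 37.0], 0.91), ([643.3, -105.6, 37.6], 0.82), ([628.0, -222.6, 41.3], 0.69)]
board [([634.7, -137.8, -0.6], 0.63)]
t: 3.2
ee_pos: [436.8, 246.8, 245.9]
eef_rot: [-3.136, -0.176, -0.002]
force: [1.5, 0.8, 0.0]
width: 85.2
t 3.2 pos [436.8 246.8 245.9] yaw 6.43 z [ 0.001  0.    -1.   ] F [1.5 0.8 0. ] w 85.2 q [ 0.38  0.22  1.72 -0.    1.21  1.84]
[519.03901759 256.29719299 373.83572711] [-0.26653166  0.23842186 -1.44388009]
gauge [([469.6, 249.5, 0.8], 0.97), ([540.8, 439.4, -0.9], 0.87), ([297.4, 412.2, 4.6], 0.77)]
blade_tip [([298.0, 532.8, 20.4], 0.87), ([594.9, 260.7, 17.8], 0.65), ([464.6, 349.3, 18.5], 0.61)]
t 3.35 pos [436.5 247.7 245.7] yaw 6.75 z [ 0.001  0.001 -1.   ] F [ 0.3 -0.5  0.3] w 85.5 q [0.38 0.22 1.72 0.   1.21 1.83]
```

View pics/wrist1.png

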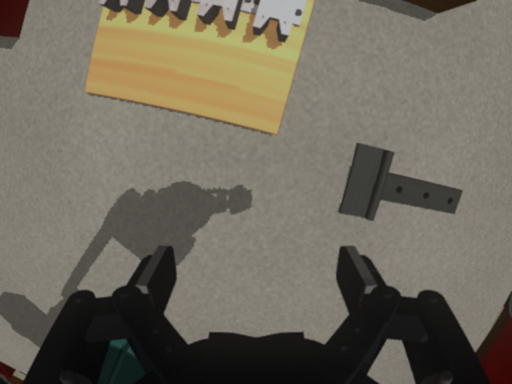

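View pics/wrist2.png

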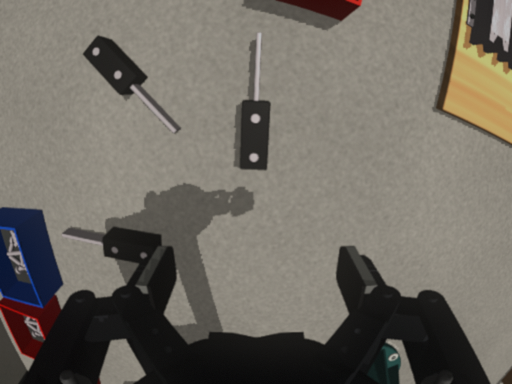

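Wrist2 shows the gauge ahead of the gripper, with the handle at (255,135), the blade tip at (259,33) and the gap between the jaws lined up with it. I'll measure it from the pixels.

Run:
```python
from h import *
import pickle
d=pickle.load(open('w2.pkl','rb')); d['fish']=1
im=cv2.cvtColor(cv2.resize(d['image'][20:190,180:330],None,fx=5,fy=5,interpolation=cv2.INTER_CUBIC)[:600],cv2.COLOR_RGB2BGR)
im=cv2.resize(d['image'][20:190,180:330],None,fx=3.5,fy=3.5,interpolation=cv2.INTER_CUBIC); save(im,'g2.png')
# rivets: bright spots in dark handle, on top z=40
for u,v in [(255,118),(253.5,157)]:
    w=d['image'][v.__int__()-6:int(v)+7,int(u)-6:int(u)+7].astype(float).mean(2)-70; w[w<40]=0
    yy,xx=np.mgrid[-6:7,-6:7]; uu=int(u)+(w*xx).sum()/w.sum(); vv=int(v)+(w*yy).sum()/w.sum(); print(uu,vv,atz(d,uu,vv,40))
print('tip',atz(d,259,33.5,32), 'blade root',atz(d,256.5,99,32))
g=d['image'].astype(int).mean(2); m=(g<60).astype(np.uint8); n,l,s,c=cv2.connectedComponentsWithStats(m)
for i in range(1,n):
    if abs(c[i][0]-255)<12 and abs(c[i][1]-135)<15: print(s[i],c[i],atz(d,*c[i],38), cv2.minAreaRect(np.argwhere(l==i)[:,::-1].astype(np.float32)))
```

```text
255.00786203398428 118.05751965508496 [490.84654836 254.21156949  40.        ]
253.48495307296398 157.12170753860127 [445.99837003 250.91481378  40.        ]
tip [588.27079184 260.76203211  32.        ] blade root [512.20108551 254.94913338  32.        ]
[ 240  100   30   69 1690] [254.02130178 133.93846154] [472.50058737 253.27434437  38.        ] ((254.3501739501953, 134.1934356689453), (28.01661491394043, 68.2395248413086), 1.5074357986450195)
```

View pics/g2.png

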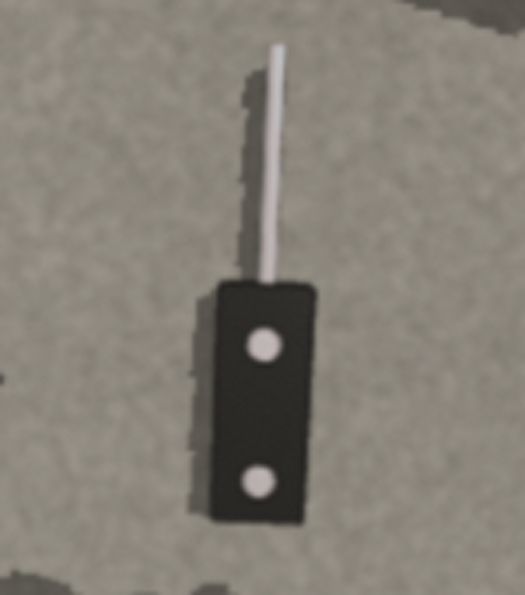

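Run:
```python
from h import *
o=get_obs(); st(o); print(goal([481,253,60],4.3,o),goal([481,253,20],4.3,o))
```

```text
t 3.35 pos [436.5 247.7 245.7] yaw 6.75 z [ 0.001  0.001 -1.   ] F [ 0.3 -0.5  0.3] w 85.5 q [0.38 0.22 1.72 0.   1.21 1.83]
([0.0447, 0.0, 0.1858], [-0.03, -0.04, 2.45]) ([0.0447, 0.0, 0.2258], [-0.03, -0.04, 2.45])
```

```bash
python3 -m handwheel '[[[0.0447,0,0.04],[0,0,2.45],1],[[0.0447,0,0.08],[0,0,2.45],1],[[0.0447,0,0.12],[0,0,2.45],1],[[0.0447,0,0.16],[0,0,2.45],1],[[0.0447,0,0.19],[0,0,2.45],1],[[0.0447,0,0.21],[0,0,2.45],1],[[0.0447,0,0.2258],[0,0,2.45],1],[[0.0447,0,0.2258],[0,0,2.45],0.5],[[0.0447,0,0.2258],[0,0,2.45],0.3],[[0.0447,0,0.2258],[0,0,2.45],0],[[0.0447,0,0.2258],[0,0,2.45],0],[[0.0447,0,0.2258],[0,0,2.45],0]]' 60
python3 - <<'E'
from h import *
st()
E
```

```text
t: 4.35
ee_pos: [482.6, 253.1, 21.7]
eef_rot: [-3.138, -0.117, -0.006]
force: [-0.9, 0.5, -1.4]
width: 31.4
t 4.35 pos [482.6 253.1  21.7] yaw 4.28 z [ 0.004  0.002 -1.   ] F [-0.9  0.5 -1.4] w 31.4 q [0.36 0.58 1.83 0.   0.73 1.85]
```

```bash
cat >> h.py <<'E'
def board_fit():
    P=np.array([[629,-222.9],[634,-167.2],[641.1,-107.5],[644.8,-49.4]]); ys=np.array([-90,-30,30,90.])
    c=P.mean(0); v=(P*ys[:,None]).sum(0)/ (ys**2).sum(); return c,np.degrees(np.arctan2(-v[0],v[1])),v
E
python3 - <<'E'
from h import *
c,psi,v=board_fit(); print(c,psi,np.linalg.norm(v))
ex=np.array([np.cos(np.radians(psi)),np.sin(np.radians(psi))]);ey=np.array([-ex[1],ex[0]])
for n,y in zip('abcd',[-90,-30,30,90]): print(n,c+y*ey)
o=get_obs(); t=c+90*ey-ex*(106+45); print(t)
print(goal([482,253,150],4.3,o)); print(goal([t[0],t[1],150],psi,o))
E
```

```text
[ 637.225 -136.75 ] -5.366225827066759 0.9712567603082329
a [ 628.80807017 -226.35555391]
b [ 634.41935672 -166.61851797]
c [ 640.03064328 -106.88148203]
d [645.64192983 -47.14444609]
[495.30372271 -33.02270826]
([-0.0001, -0.0001, -0.1283], [-0.07, -0.22, -0.02])
([-0.0081, 0.2862, -0.1287], [-0.09, -0.22, 9.65])
```

```bash
python3 -m handwheel '[[[0,0,-0.02],[0,0,0],0],[[0,0,-0.05],[0,0,0],0],[[0,0,-0.09],[0,0,0],0],[[0,0,-0.128],[0,0,0],0],[[-0.001,0.03,-0.128],[0,0,1],0],[[-0.002,0.07,-0.128],[0,0,2.5],0],[[-0.003,0.11,-0.128],[0,0,4],0],[[-0.004,0.15,-0.128],[0,0,5.5],0],[[-0.005,0.19,-0.128],[0,0,7],0],[[-0.006,0.23,-0.128],[0,0,8.5],0],[[-0.008,0.265,-0.128],[0,0,9.6],0],[[-0.008,0.286,-0.128],[0,0,9.6],0]]'
python3 - <<'E'
from h import *
import pickle
st()
d=capture('wrist'); save(d['image'],'wrist3.png'); print(d['eye'],d['attitude']); pickle.dump(d,open('w3.pkl','wb'))
for n in ['mouth_a','blade_tip','gauge']: print(n,[(np.round(r['position'],1).tolist(),round(r['p'],2)) for r in place_of('wrist',n)])
st()
E
```

```text
t: 5.35
ee_pos: [495.5, -36.2, 150.5]
eef_rot: [-3.138, 0.149, -0.009]
force: [-0.3, -0.2, -1.9]
width: 31.4
t 5.35 pos [495.5 -36.2 150.5] yaw -5.45 z [ 0.006 -0.    -1.   ] F [-0.3 -0.2 -1.9] w 31.4 q [-0.21  0.32  1.84  0.    0.97  1.45]
[577.26037236 -43.82205684 278.73503234] [-0.24365344  0.26869539 -1.64915109]
mouth_a [([642.8, -47.0, 37.5], 0.95), ([631.6, -167.9, 39.1], 0.8), ([624.3, -223.3, 43.3], 0.79), ([639.1, -106.6, 39.0], 0.63)]
blade_tip [([609.1, -46.4, 149.0], 0.95), ([638.7, -106.9, 36.6], 0.44)]
gauge [([298.7, 412.2, 5.4], 0.92), ([484.3, -37.3, 126.7], 0.69)]
t 5.55 pos [495.4 -33.2 150. ] yaw -5.41 z [ 0.005  0.002 -1.   ] F [ 0.5  0.2 -1.5] w 31.0 q [-0.21  0.32  1.84  0.    0.97  1.46]
```

View pics/wrist3.png

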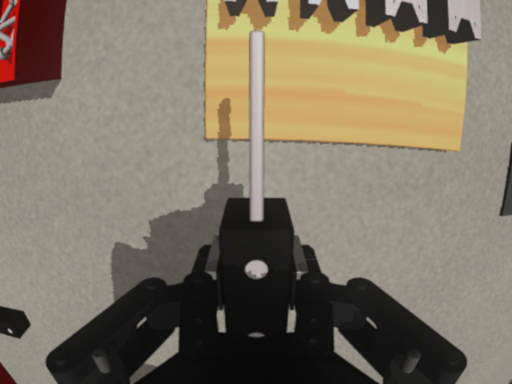

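Run:
```python
from h import *
import pickle
d=pickle.load(open('w3.pkl','rb')); d['fish']=1
save(cv2.resize(d['image'][0:160,190:490],None,fx=2.6,fy=2.6,interpolation=cv2.INTER_CUBIC),'b3.png')
def an(d,L,Rr):
    l=atz(d,*L,20)[:2]; r=atz(d,*Rr,20)[:2]; v=l-r; psi=np.arctan2(-v[0],v[1]); ex=np.array([np.cos(psi),np.sin(psi)])
    print(l,r,np.linalg.norm(v),np.degrees(psi),'origin',(l+r)/2+110*ex)
an(d,(206.5,138.5),(461,150.5))
d=pickle.load(open('w1.pkl','rb')); d['fish']=1
an(d,(86.5,93),(277,132.5))
```

```text
[543.21691503   3.38842322] [ 514.64449979 -253.82818064] 258.7986943778485 -6.3386058472476785 origin [ 638.25825442 -137.36432049]
[ 5.41232123e+02 -2.91650668e-02] [ 516.12570033 -252.19969566] 253.41726250646482 -5.6857044493974485 origin [ 638.1377466  -137.01229271]
```

View pics/b3.png

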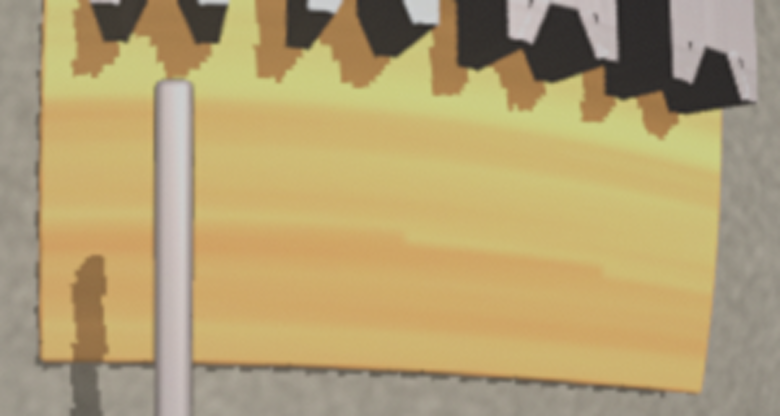

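Run:
```python
from h import *
import pickle
d=pickle.load(open('w3.pkl','rb')); d['fish']=1
for L in [(234.2,15.4),(268.8,15.4),(310,18),(340,21.5)]: print(atz(d,*L,20))
print('tip',atz(d,257,33,162))
psi=-5.8; ex=np.array([np.cos(np.radians(psi)),np.sin(np.radians(psi))]);ey=np.array([-ex[1],ex[0]])
c=np.array([638,-137]); m=c+90*ey; t=m-ex*(106+22); o=get_obs(); print(m,t)
print(goal([t[0],t[1],43],psi,o))
```

```text
[649.2837796 -31.9104913  20.       ]
[646.32672832 -61.23690949  20.        ]
[642.13325018 -96.50930916  20.        ]
[ 638.70854924 -123.15850532   20.        ]
tip [601.52784212 -46.47311084 162.        ]
[647.09506675 -47.46073621] [519.75033602 -34.52553017]
([0.0238, -0.0007, 0.1071], [-0.12, -0.26, 0.39])
```

```bash
python3 -m handwheel '[[[0.012,0,0.02],[0,0,0.4],0],[[0.024,-0.001,0.05],[0,0,0.4],0],[[0.024,-0.001,0.08],[0,0,0.4],0],[[0.024,-0.001,0.1],[0,0,0.4],0],[[0.024,-0.001,0.107],[0,0,0.4],0],[[0.024,-0.001,0.107],[0,0,0.4],0]]'
python3 - <<'E'
from h import *
import pickle
st()
d=capture('wrist'); save(cv2.resize(d['image'][0:230,130:430],None,fx=2.6,fy=2.6,interpolation=cv2.INTER_CUBIC),'wrist4.png'); pickle.dump(d,open('w4.pkl','wb'))
for n in ['mouth_a','blade_tip','gauge']: print(n,[(np.round(r['position'],1).tolist(),round(r['p'],2)) for r in place_of('wrist',n)])
d=capture('scene'); save(cv2.resize(d['image'][120:240,130:280],None,fx=4,fy=4,interpolation=cv2.INTER_CUBIC),'scene4.png')
st()
E
```

```text
t: 6.05
ee_pos: [518.3, -32.6, 42.1]
eef_rot: [-3.135, 0.156, -0.002]
force: [0.3, -0.1, -1.8]
width: 31.1
t 6.05 pos [518.3 -32.6  42.1] yaw -5.71 z [ 0.001  0.003 -1.   ] F [ 0.3 -0.1 -1.8] w 31.1 q [-0.2   0.52  1.88  0.    0.74  1.47]
mouth_a [([639.7, -104.9, 37.8], 0.94), ([633.9, -166.6, 38.9], 0.71)]
blade_tip [([627.8, -42.0, 44.6], 0.6)]
gauge [([506.7, -34.1, 20.3], 0.81)]
t 6.3 pos [520.7 -33.9  44.1] yaw -5.77 z [ 0.007  0.001 -1.   ] F [-0.1  0.5 -2.2] w 31.1 q [-0.2   0.52  1.88  0.    0.74  1.47]
```

View pics/wrist4.png

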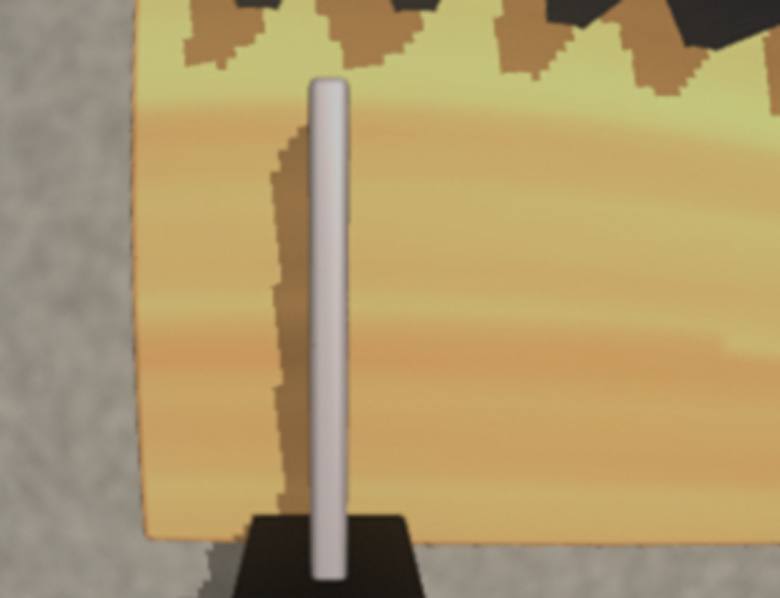

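View pics/scene4.png

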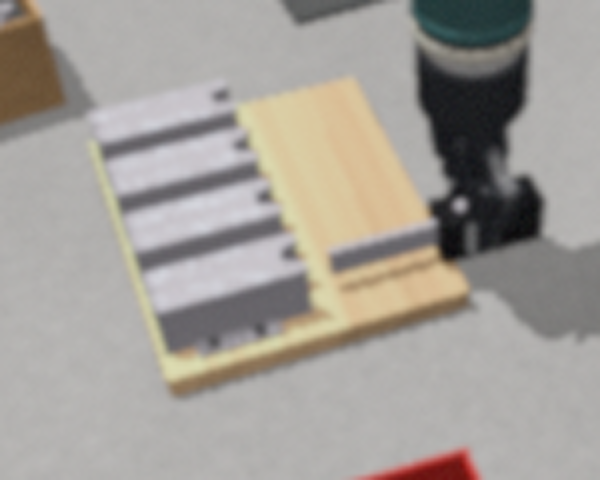

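Run:
```python
from h import *
import pickle
d=pickle.load(open('w4.pkl','rb')); d['fish']=1
save(cv2.resize(d['image'][0:60,200:320],None,fx=6.5,fy=6.5,interpolation=cv2.INTER_CUBIC),'b4.png')
L=atz(d,229.5,3,20);Q=atz(d,290,3,20); print(L,Q,(L+Q)/2)
tip=atz(d,256.5,31,54); root=atz(d,256.5,220,54); print('tip',tip,'root',root,np.degrees(np.arctan2(*(tip-root)[[1,0]])))
for P in [(186.2,205)]: print('corner',atz(d,*P,20))
```

```text
[648.75897738 -32.10321357  20.        ] [645.93848932 -61.96958761  20.        ] [647.34873335 -47.03640059  20.        ]
tip [625.00781277 -43.2167755   54.        ] root [548.04881909 -35.60715764  54.        ] -5.646985734725086
corner [545.1620125    3.77108601  20.        ]
```

View pics/b4.png

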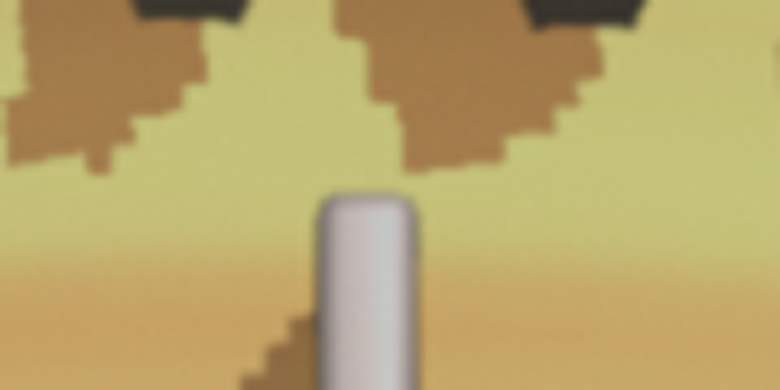

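The tip is about 20 mm in front of socket d and lined up within about 1 mm. It goes in gently from here.

```bash
python3 -m handwheel '[[[0.006,0.0005,0.0015],[0,0,0],0],[[0.013,0.0005,0.0015],[0,0,0],0],[[0.02,0.0005,0.0015],[0,0,0],0],[[0.026,0.0005,0.0015],[0,0,0],0],[[0.032,0.0005,0.0015],[0,0,0],0],[[0.037,0.0005,0.0015],[0,0,0],0],[[0.039,0.0005,0.0015],[0,0,0],0]]'
python3 - <<'E'
from h import *
st()
E
```

```text
t: 6.88
ee_pos: [557.0, -37.9, 41.9]
eef_rot: [-3.135, 0.158, -0.001]
force: [-0.3, 0.2, -3.9]
width: 31.3
t 6.88 pos [557.  -37.9  41.9] yaw -5.77 z [ 0.001  0.002 -1.   ] F [-0.3  0.2 -3.9] w 31.3 q [-0.19  0.56  1.79  0.    0.79  1.48]
```

```bash
python3 -m handwheel '[[[0.004,0,0],[0,0,0],0],[[0.008,0,0],[0,0,0],0],[[0.011,0,0],[0,0,0],0],[[0.014,0,0],[0,0,0],0]]'; python3 -m handwheel '[[[0.003,0,0],[0,0,0],0],[[0.006,0,0],[0,0,0],0],[[0.008,0,0],[0,0,0],0]]'
```

```text
t: 7.22
ee_pos: [571.1, -39.4, 41.9]
eef_rot: [-3.135, 0.158, 0.0]
force: [-1.8, 0.2, 1.9]
width: 31.2
t: 7.47
ee_pos: [578.9, -40.1, 42.0]
eef_rot: [-3.135, 0.158, 0.002]
force: [-8.5, 0.4, 10.1]
width: 31.3
```

```bash
python3 -m handwheel '[[[0,0,-0.001],[0,0,0],0],[[0.001,0,-0.001],[0,0,0],0]]';  python3 -m handwheel '[[[0.0015,0,0],[0,0,0],0],[[0.003,0,0],[0,0,0],0]]'; python3 -m handwheel '[[[0.0,0,0],[0,0,0],0]]'; python3 -c "
from h import *
st()"
```

```text
t: 7.63
ee_pos: [578.9, -40.1, 42.4]
eef_rot: [-3.135, 0.158, 0.006]
force: [-4.3, 0.1, -2.8]
width: 31.1
t: 7.8
ee_pos: [579.0, -40.1, 41.9]
eef_rot: [-3.135, 0.158, 0.014]
force: [-12.2, 0.3, 7.7]
width: 31.2
t: 7.88
ee_pos: [578.7, -40.0, 41.9]
eef_rot: [-3.134, 0.158, 0.015]
force: [-0.1, -0.3, -1.8]
width: 31.0
t 7.88 pos [578.7 -40.   41.9] yaw -5.76 z [-0.01   0.004 -1.   ] F [-0.1 -0.3 -1.8] w 31.0 q [-0.19  0.58  1.73  0.    0.84  1.48]
```

Socket d stops the blade: it held at x = 579 (about 37 mm deep) while the axial force grew to 12 N, with no side force. I'll back out and go to c.

Run:
```python
from h import *
psi=-5.8; ex=np.array([np.cos(np.radians(psi)),np.sin(np.radians(psi))]);ey=np.array([-ex[1],ex[0]])
P=np.array([579,-40.1]); o=get_obs()
for a,b in [(-55,0),(-55,-60),(-25,-60)]:
    t=P+a*ex+b*ey; print(t,goal([*t,43],psi,o))
```

```text
[524.28156101 -34.54190365] ([-0.0547, -0.0, -0.0006], [-0.15, 0.57, 0.04])
[518.21818318 -94.23474618] ([-0.0547, 0.06, -0.0007], [-0.15, 0.57, 0.04])
[548.06460445 -97.2664351 ] ([-0.0247, 0.06, -0.001], [-0.15, 0.57, 0.04])
```

```bash
python3 -m handwheel '[[[-0.012,0,-0.0005],[0,0.3,0],0],[[-0.03,0,-0.001],[0,0.57,0],0],[[-0.05,0,-0.001],[0,0.57,0],0],[[-0.055,0,-0.001],[0,0.57,0],0],[[-0.055,0.015,-0.001],[0,0.57,0],0],[[-0.055,0.035,-0.001],[0,0.57,0],0],[[-0.055,0.053,-0.001],[0,0.57,0],0],[[-0.055,0.06,-0.001],[0,0.57,0],0],[[-0.055,0.06,-0.001],[0,0.57,0],0],[[-0.055,0.06,-0.001],[0,0.57,0],0]]'
python3 - <<'E'
from h import *
import pickle
d=capture('wrist'); save(cv2.resize(d['image'][0:230,130:430],None,fx=2.6,fy=2.6,interpolation=cv2.INTER_CUBIC),'wrist5.png'); pickle.dump(d,open('w5.pkl','wb'))
st()
E
```

```text
t: 8.72
ee_pos: [519.0, -94.4, 43.5]
eef_rot: [-3.135, 0.16, -0.003]
force: [0.1, -0.1, -1.5]
width: 31.2
t 8.77 pos [518.6 -93.9  43.3] yaw -5.79 z [ 0.001  0.003 -1.   ] F [ 0.7 -0.5 -1.8] w 31.2 q [-0.31  0.53  1.86  0.    0.75  1.36]
```

View pics/wrist5.png

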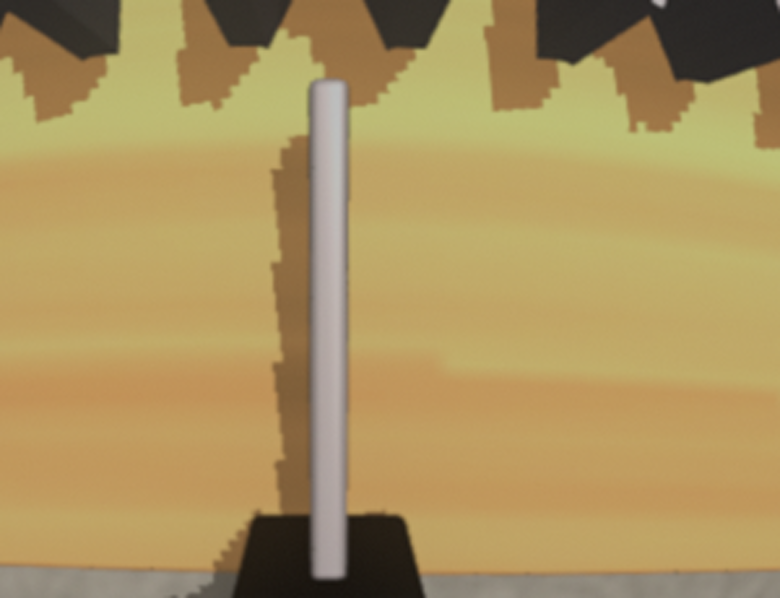

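Mouth c's lips straddle the blade symmetrically, with crop centre 328 against the blade at 329. The blade hasn't slipped in the grip.

```bash
python3 -m handwheel '[[[0.006,0,0],[0,0,0],0],[[0.013,0,0.0005],[0,0,0],0],[[0.02,0,0.0005],[0,0,0],0],[[0.027,0,0.0005],[0,0,0],0],[[0.034,0,0.0005],[0,0,0],0],[[0.038,0,0.0005],[0,0,0],0],[[0.04,0,0.0005],[0,0,0],0]]'; python3 -m handwheel '[[[0.004,0,0],[0,0,0],0],[[0.008,0,0],[0,0,0],0],[[0.01,0,0],[0,0,0],0]]'; python3 -c "
from h import *
st()"
```

```text
t: 9.35
ee_pos: [559.6, -98.0, 42.9]
eef_rot: [-3.135, 0.158, -0.003]
force: [-0.6, -0.5, -2.7]
width: 30.8
t: 9.6
ee_pos: [570.3, -99.2, 43.0]
eef_rot: [-3.135, 0.158, -0.004]
force: [-0.2, 0.3, -1.4]
width: 31.3
t 9.6 pos [570.3 -99.2  43. ] yaw -5.78 z [ 0.003  0.002 -1.   ] F [-0.2  0.3 -1.4] w 31.3 q [-0.29  0.58  1.74  0.    0.82  1.38]
```

```bash
python3 -m handwheel '[[[0.003,0,0],[0,0,0],0],[[0.006,0,0],[0,0,0],0],[[0.008,0,0],[0,0,0],0]]'; python3 -m handwheel '[[[0.003,0,0],[0,0,0],0],[[0.005,0,0],[0,0,0],0]]'; python3 -c "
from h import *
st()"
```

```text
t: 9.85
ee_pos: [578.6, -100.1, 43.1]
eef_rot: [-3.135, 0.158, -0.004]
force: [-0.8, -0.5, -1.4]
width: 31.0
t: 10.02
ee_pos: [584.1, -100.7, 43.1]
eef_rot: [-3.135, 0.158, -0.005]
force: [-1.1, 0.6, -2.2]
width: 30.9
t 10.02 pos [ 584.1 -100.7   43.1] yaw -5.78 z [ 0.003  0.002 -1.   ] F [-1.1  0.6 -2.2] w 30.9 q [-0.29  0.59  1.71  0.    0.84  1.38]
```

```bash
python3 -m handwheel '[[[0.004,0,0],[0,0,0],0],[[0.008,0,0],[0,0,0],0],[[0.012,0,0],[0,0,0],0]]'; python3 -m handwheel '[[[0.004,0,0],[0,0,0],0],[[0.008,0,0],[0,0,0],0],[[0.011,0,0],[0,0,0],0]]'; python3 -c "
from h import *
st()"
```

```text
t: 10.27
ee_pos: [596.3, -101.9, 43.1]
eef_rot: [-3.135, 0.158, -0.005]
force: [0.2, -0.6, -1.6]
width: 31.0
t: 10.52
ee_pos: [607.9, -103.1, 43.1]
eef_rot: [-3.135, 0.158, -0.005]
force: [-0.1, 0.1, -2.4]
width: 31.6
t 10.52 pos [ 607.9 -103.1   43.1] yaw -5.79 z [ 0.003  0.002 -1.   ] F [-0.1  0.1 -2.4] w 31.6 q [-0.28  0.61  1.66  0.    0.87  1.39]
```

Socket c is clear. I'll go the last few mm slowly and feel for the front.

```bash
python3 -m handwheel '[[[0.002,0,0.0003],[0,0,0],0],[[0.004,0,0.0005],[0,0,0],0],[[0.005,0,0.0008],[0,0,0],0]]'; python3 -m handwheel '[[[0.001,0,0],[0,0,0],0],[[0.003,0,0],[0,0,0],0]]';python3 -m handwheel '[[[0.001,0,0],[0,0,0],0],[[0.003,0,0],[0,0,0],0]]'; python3 -c "
from h import *
st()"
```

```text
t: 10.77
ee_pos: [611.8, -103.4, 42.1]
eef_rot: [-3.135, 0.158, -0.001]
force: [-4.9, 0.2, 0.9]
width: 31.1
t: 10.93
ee_pos: [612.1, -103.3, 41.6]
eef_rot: [-3.134, 0.158, 0.008]
force: [-10.3, 0.3, 3.2]
width: 31.2
t: 11.1
ee_pos: [612.0, -103.2, 41.3]
eef_rot: [-3.134, 0.158, 0.017]
force: [-13.1, -0.1, 10.1]
width: 31.2
t 11.1 pos [ 612.  -103.2   41.3] yaw -5.76 z [-0.01   0.004 -1.   ] F [-13.1  -0.1  10.1] w 31.2 q [-0.28  0.62  1.63  0.    0.89  1.39]
```

```bash
python3 -m handwheel '[[[0,0,0],[0,0.5,0],0],[[0,0,0],[0,0.8,0],0]]'
python3 - <<'E'
from h import *
import pickle
d=capture('wrist'); save(cv2.resize(d['image'][0:300,110:410],None,fx=2,fy=2,interpolation=cv2.INTER_CUBIC),'wrist6.png'); pickle.dump(d,open('w6.pkl','wb'))
d=capture('scene'); save(cv2.resize(d['image'][120:240,130:280],None,fx=4,fy=4,interpolation=cv2.INTER_CUBIC),'scene6.png')
st()
E
```

```text
t: 11.27
ee_pos: [611.8, -103.2, 41.6]
eef_rot: [-3.134, 0.158, -0.005]
force: [-2.9, 0.1, 5.1]
width: 31.2
t 11.37 pos [ 611.8 -103.1   41.7] yaw -5.76 z [ 0.003  0.003 -1.   ] F [-3.1  0.6  3. ] w 31.4 q [-0.28  0.62  1.65  0.01  0.87  1.39]
```

View pics/wrist6.png

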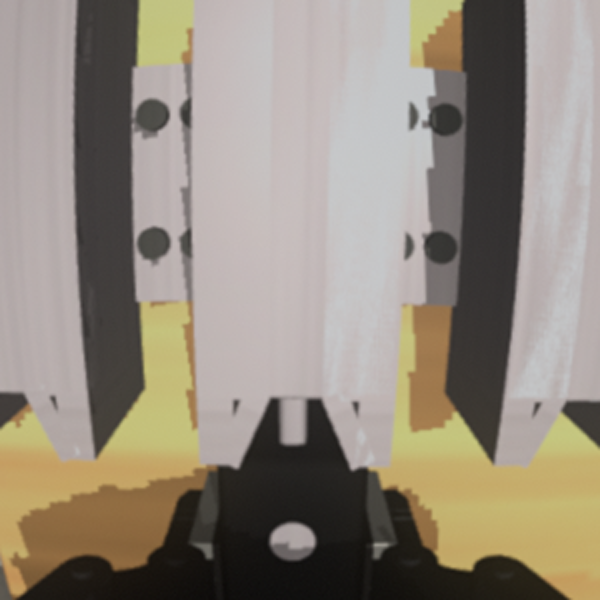

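View pics/scene6.png

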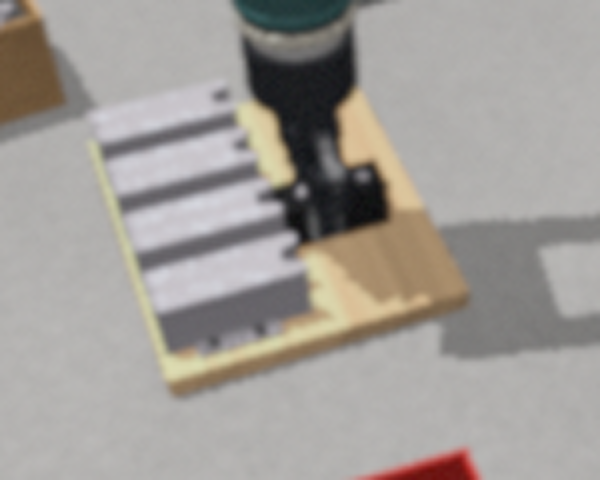

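The handle's end is flush with the lips of socket c, and the blade root shows in the flare at crop (292,420). Next I release and back off upward.

```bash
python3 -m handwheel '[[[0.001,0,0],[0,0,0],0],[[0.001,0,0],[0,0,0],0.6],[[0.001,0,0],[0,0,0],1],[[0.001,0,0],[0,0,0],1],[[0.001,0,0],[0,0,0],1],[[0.001,0,0],[0,0,0],1]]'; python3 -m handwheel '[[[0,0,-0.01],[0,0,0],1],[[0,0,-0.03],[0,0,0],1],[[0,0,-0.06],[0,0,0],1],[[-0.02,0,-0.09],[0,0,0],1],[[-0.05,0,-0.11],[0,0,0],1],[[-0.09,0,-0.11],[0,0,0],1],[[-0.09,0,-0.11],[0,0,0],1]]'
python3 - <<'E'
from h import *
import pickle
st()
d=capture('wrist'); save(cv2.resize(d['image'][0:240,130:430],None,fx=2.4,fy=2.4,interpolation=cv2.INTER_CUBIC),'wrist7.png'); pickle.dump(d,open('w7.pkl','wb'))
for n in ['mouth_a','gauge']: print(n,[(np.round(r['position'],1).tolist(),round(r['p'],2)) for r in place_of('wrist',n)])
d=capture('scene'); save(cv2.resize(d['image'][120:240,130:280],None,fx=4,fy=4,interpolation=cv2.INTER_CUBIC),'scene7.png')
for n in ['bin','strap_hinge','gauge']: print(n,[(np.round(r['position'],1).tolist(),round(r['p'],2)) for r in place_of('scene',n)])
E
```

```text
t: 11.87
ee_pos: [613.4, -103.4, 41.7]
eef_rot: [-3.135, 0.158, -0.007]
force: [-0.6, 0.6, -0.0]
width: 85.0
t: 12.45
ee_pos: [513.9, -92.1, 151.4]
eef_rot: [-3.133, 0.157, 0.008]
force: [-1.6, 0.3, -1.6]
width: 85.4
t 12.45 pos [513.9 -92.1 151.4] yaw -5.74 z [-0.005  0.005 -1.   ] F [-1.6  0.3 -1.6] w 85.4 q [-0.31  0.36  1.78  0.    1.01  1.36]
mouth_a [([629.8, -164.4, 40.1], 0.97), ([627.1, -224.3, 41.4], 0.94), ([641.5, -104.9, 36.9], 0.86), ([646.9, -49.2, 38.1], 0.61)]
gauge [([598.2, -100.7, 19.9], 0.83), ([297.8, 412.2, 4.7], 0.55)]
bin []
strap_hinge [([466.7, -396.6, -2.3], 0.86)]
gauge [([545.0, 439.6, 1.9], 0.86), ([298.7, 409.6, -2.1], 0.85), ([602.6, -102.0, 20.5], 0.69)]
```

View pics/wrist7.png

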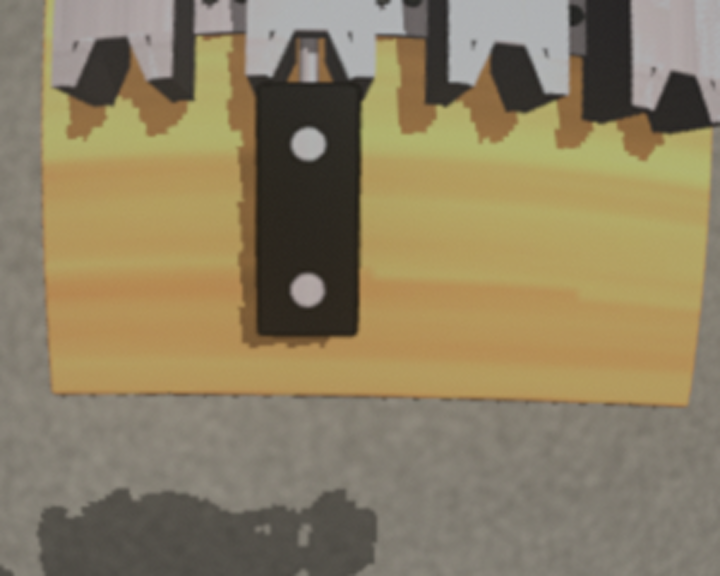

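View pics/scene7.png

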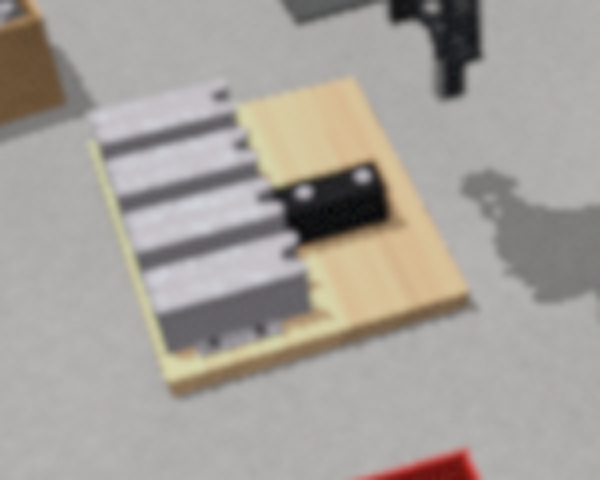

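Run:
```python
from h import *
import pickle
d=pickle.load(open('w7.pkl','rb')); d['fish']=1
f=lambda u,v:(130+u/2.4,v/2.4)
psi=-5.8; ex=np.array([np.cos(np.radians(psi)),np.sin(np.radians(psi))])
for n,p,z in [('rear',(307,334),60),('front',(308,82),60),('rv1',(308,143.5),60),('rv2',(307.5,290),60),('lipL',(253,78),65),('lipR',(367,80),65),('boardedge',(305,397.5),20),('lipL d',(60,90),65),('lipR d',(100,105),20),('lip b',(505,110),20)]:
    q=atz(d,*f(*p),z); print(n,np.round(q,1),round(q[:2]@ex,1))
save(cv2.resize(d['image'][15:75,210:310],None,fx=7,fy=7,interpolation=cv2.INTER_CUBIC),'w7z.png')
```

```text
rear [561.3 -97.7  60. ] 568.3
front [ 639.  -105.8   60. ] 646.4
rv1 [ 619.8 -103.8   60. ] 627.1
rv2 [575.  -99.2  60. ] 582.1
lipL [641.1 -89.8  65. ] 646.9
lipR [ 637.2 -122.9   65. ] 646.4
boardedge [530.9 -94.1  20. ] 537.7
lipL d [647.4 -31.1  65. ] 647.2
lipR d [649.1 -31.2  20. ] 648.9
lip b [ 632.5 -176.9   20. ] 647.2
```

View pics/w7z.png

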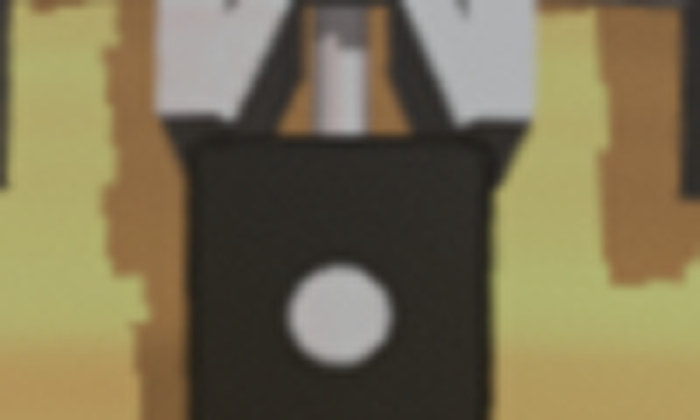

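Flush: the handle's front is at 646.4 along the board axis and the lips are at 646.4–646.9. Its rear is 30.6 mm from the board's edge, where 30 is expected. One last check of the bystanders, then I hand in.

Run:
```python
from h import *
d=capture('top'); save(d['image'],'top8.png')
for n in ['bin','strap_hinge','gauge']: print(n,[(np.round(r['position'],1).tolist(),round(r['p'],2)) for r in place_of('top',n)])
a=cv2.imread('pics/top0.png').astype(int); b=cv2.imread('pics/top8.png').astype(int)
print('bin diff',abs(a-b)[100:170,170:235].mean(),'hinge diff',abs(a-b)[190:230,360:440].mean(),'floor',abs(a-b)[60:80,200:300].mean())
st(); close_job()
```

```text
bin [([707.0, 206.7, -0.1], 0.72)]
strap_hinge [([466.5, -399.8, 1.9], 0.93)]
gauge [([542.9, 435.9, 1.5], 0.54), ([299.2, 413.4, -0.4], 0.53)]
bin diff 7.392893772893773 hinge diff 7.34375 floor 8.610166666666666
t 13.0 pos [523.9 -94.7 151.1] yaw -5.75 z [ 0.004  0.003 -1.   ] F [0.2 0.3 0.1] w 85.4 q [-0.31  0.37  1.77  0.    1.    1.36]
the job is handed in; nothing more can be done
```

View pics/top8.png

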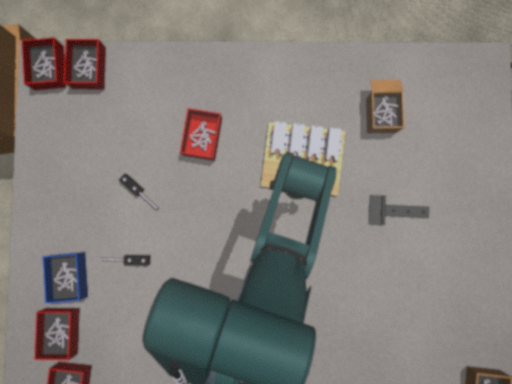

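The gauge is fully home in socket c, the third from the right, standing on the board with its handle against the socket. I handed the job in at 13.0 s, with the gripper open and clear of everything.

- **Search:** I took the rightmost of the three look-alike gauges. In socket d (leftmost) the blade stopped at about 37 mm with 12 N of axial force, so I backed it out. In socket c it slid in freely until the handle met the front, and I stopped pushing at 13 N. I did not need to try a or b.
- **Last checks:** after release the handle's front measured within about 0.5 mm of the socket's front, and its rear was 30.6 mm from the board's edge (30 expected).
- **Bystanders:** the bin and the strap hinge show no change between the first and last top pictures beyond image noise.
- **Disagreements:**
  - The handle met the front about 4 mm sooner than my depth estimate said, so the 37 mm for socket d may be off by that much.
  - The network missed the bin once in the scene picture but found it in the top view.
  - The network did not find the gauge in the last top picture, where the arm covers it. It did place it at socket c in both the wrist and scene views after release.

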